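Step a decade resistance box up by four clicks

ROBOT

A 6-joint arm with a two-finger parallel gripper is mounted at the origin on the work surface. World frame = base frame: x ahead of the robot, y to its left, z up, the work surface at z = 0. Lengths are in m, angles in rad, forces in N, time in s.
With the tool pointing down it reaches from about 0.35 to 0.775 m from the base axis. Payload 5.5 kg.
Tool frame: the origin (TCP) lies at the centre of the arm's flange, where the gripper is bolted on; the fingertips stand 173 mm ahead of it and the grasp point (between the pads) lies manip.tcp_to_grasp ahead of it (manip.tcp_to_grasp is the distance from the TCP to the grasp point, in m); z points along the fingers, y is the line along which they close (so a half turn about z gives the same grasp; the last joint's range is limited). The gripper opens to 85 mm and grips with 20 to 120 N. Pads are 22 mm wide; open, the fingers measure 114 mm over their backs; the gripper's body (76 mm by 85 mm) begins 54 mm behind the grasp point. The pads swing forward as they close: fully open they stand 13 mm farther back than shut.
Start: joints at [1.015, 0.313, 0.046, 1.304, 0, 1.431], TCP at [0.232, 0.526, 0.405] pointing down, gripper open.
Joint ranges: [-2.76, 2.76], [-0.86, 1.69], [-1.03, 1.26], [-2.2, 2.34], [-1.47, 1.5], [-3.14, 3.14]. Speed limits (rad/s): [2.57, 2.57, 3.14, 3.14, 3.14, 3.14].

INTERFACE

Orientations are given as a unit quaternion [w, x, y, z].
In Python, from rig import telemetry, grab_frame, job, manip gives the robot as it stands.
- The arm moves only by the shell command python3 -m inch 'ROWS' [FORCE]. ROWS is a JSON object of lists of equal length, an entry for each row: "slide": the shift along the tool's x, y, z in m, a list of three; "dr": the turn, a rotation vector about the tool's x, y, z in degrees, a list of three; "hand": the closure, from -1 (fully open) to 1 (shut). In form: {"slide": [[tx, ty, tz], ...], "dr": [[wx, wy, wz], ...], "hand": [hand, ...]}. A call has exactly 10 rows; each row shifts and turns the commanded pose from where the row before left it, along the tool's axes as they then stand; what a row does not reach is not made up. A row lasts 1/12 s, in which the tool goes at most 41.7 mm and 7.16 degrees, less where a joint would pass 70% of its speed; a pose out of reach is approached as far as the arm can. A call with a gripper value outside its range is refused whole. The fingers move at their own pace and stop on an object; FORCE is the grip in N (left out, the last holds). Time passes only in rows, so rows that do not move let the fingers close, or fill a call up. It gives the time, the measured TCP pose, the force, the opening and the grip force at its end, in the units of the state.
- telemetry.state(): the state, without advancing time (a new reading comes with each control period).
- grab_frame(name): name is "scene" or "top" or "wrist"; returns a dict with "pixels" (400x640x3 uint8, red, green, blue), "depth" (400x640 float32, m along the optical axis (not along the pixel's ray), 0 where there is no reading), "intrinsics" (3x3 intrinsics, pixels), "world_to_cam" (4x4, takes a point from world to camera coordinates). Camera axes: x right, y down, z forward; pixel columns grow to the right and rows downward; lengths in m; the calibration is good to about 2 mm. A picture is of the moment at which its call begins.
- job.close_job(): hands the job in; it is judged then, once.
The state is a dict: "clock": time; "joint_pos": joint angles; "joint_velocities": joint speeds; "effort": joint torques, N m; "eef_pos": TCP position; "orientation": TCP orientation; "ft_force": force on the tool from outside, world axes, zero at the start; "wrist_torque": the same for the moment, N m; "finger_gap": finger opening in m; "grip_force": force on a finger pad.
Only numpy, scipy, OpenCV 4.12 (cv2) and the standard library are available. Lean on these libraries where they do the work, as an engineer would, in place of code of your own. Each camera call takes 0.05 s, during which the arm holds its last target. There are 200 camera calls.

TASK

Raise the decade resistance box by 400 ohms: from where it now stands, turn its middle dial (the one with the red grip) exactly four clicks clockwise by pushing the grip round gently with a fingertip, and stop on the fourth click without running past it. Do not pinch the dial, leave the other two dials as they are set and the solder spool, flux bottle and screwdriver where they stand, then take the hand away.

Things in the scene. Friction and masses are not known exactly. Their poses are not given: they have to be found in the camera images.
- decade_box: Dark grey resistance box, light panel on top, three dials in a row; screwed down. 130 mm along its x, 310 along its y, plus a 21 mm flange at each y end; origin: centre of its underside, z up, +y end at the robot's left. Panel 72 mm above the origin. Vertical dial axes at box x = 0, y = +100, +15 (middle) and -70 mm. Three 12 mm binding posts at y = -128 mm stand 19 mm above the panel.
- dial_mid_top (a point): Centre of the top of the middle dial's red grip, on the turning axis, 23 mm above the panel. The dial is a round black skirt, 46 mm across, upper face 18 mm below this point, carrying an upright flat-sided bar through the axis: 44 mm long, 10 mm wide, 18 mm high. A fingertip pushes sideways on the bar's flank, above the skirt.
- dial_mid_tip (a point): Pointer end of the middle dial's red bar, marked by a white line: 22 mm from the axis, 4 mm below the bar's top. It turns with the dial; the direction from the axis to it is the bar's direction.
- dial_mid (a joint): Middle dial's angle, growing clockwise seen from above. Click-stop with 11 rest positions 0.524 rad (30 deg) apart, 0 to 5.236; at 0 the pointer lies 150 deg anticlockwise of box +x. Starts at rest in one of the first four positions; stops just beyond both ends. Past half way it snaps on to the next position and stays; before half way it springs back. Needs 3 to 4 N at 17 mm from the axis.
- dial_left_tip (a point): Pointer end (white line) of the left dial, same build and size as the middle one but with a black bar; 22 mm from its axis, 19 mm above the panel. To be left alone.
- dial_right_tip (a point): Pointer end (white line) of the right dial, same build with a black bar; 22 mm from its axis, 19 mm above the panel. To be left alone.
- solder_spool: Loose solder spool, blue flanges 52 mm across, 45 mm high, standing left of the box; origin at the centre of its underside.
- flux_bottle: Loose amber bottle with black cap, 34 mm across, 75 mm high, standing right of the box; origin at the centre of its underside.
- screwdriver: Loose screwdriver, yellow handle 26 mm thick, 150 mm long, lying in front of the box (robot's side) roughly along the box's y; origin at mid-length on its underside, its x along the blade.

How it is judged:
By the outcome, as a careful person would: the job done as asked, in the order asked, and still so for the second after the job is handed in, with the robot touching nothing.
It also fails if it takes over 48 s, if anything falls off the work surface, if the arm or the gripper's body presses on something with over 40 N, if the wrist force passes 120 N, or if a joint passes its speed limit or range.

## Working session

There is one attempt and no reset: what is moved stays moved. The work goes in short steps, Python scripts to look and compute and a shell command to move; the robot and the scene stay as the last step left them, time stands still between calls to the robot, and variables do not carry over. Pictures are saved under pics/ and viewed, at most 10 in all, crops included, and the job is handed in when it is done.

```bash
mkdir -p pics
python3 - <<'E'
from rig import telemetry, grab_frame, manip
import cv2,numpy as np
s=telemetry.state();print(s['clock'],s['eef_pos'],s['orientation'],manip.tcp_to_grasp,s['finger_gap'])
for n in("top","scene"):
    f=grab_frame(n);np.savez(f'{n}.npz',**f);cv2.imwrite(f'pics/{n}0.png',f['pixels'][...,::-1])
    print(n,f['intrinsics'].tolist(),f['world_to_cam'].round(3).tolist())
E
```

```text
0.0 [0.232153   0.52582708 0.40379527] [-3.25625321e-04  2.06389677e-01  9.78469447e-01 -8.57752463e-04] 0.1547 0.08528127092782001
top [[483.9186814599492, 0.0, 315.87588184540664], [0.0, 483.9186814599492, 200.0707916314216], [0.0, 0.0, 1.0]] [[0.007, -1.0, 0.004, 0.031], [-0.983, -0.008, -0.182, 0.558], [0.182, -0.003, -0.983, 0.964], [0.0, 0.0, 0.0, 1.0]]
scene [[473.1137309065815, 0.0, 320.93946373626983], [0.0, 473.1137309065815, 207.32096907476316], [0.0, 0.0, 1.0]] [[-0.818, 0.574, 0.011, 0.443], [0.493, 0.712, -0.501, -0.278], [-0.296, -0.404, -0.866, 1.285], [0.0, 0.0, 0.0, 1.0]]
```

View pics/top0.png

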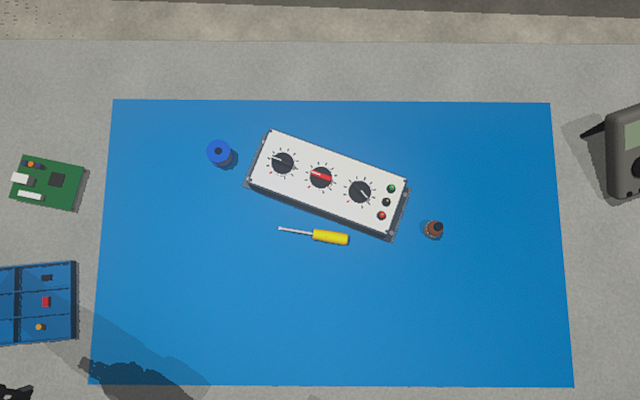

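View pics/scene0.png

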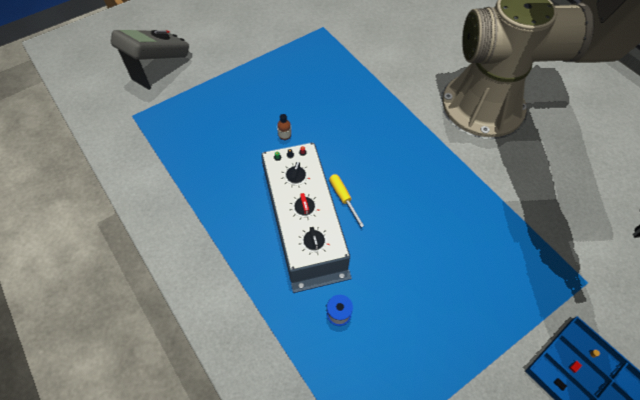

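The top view shows the box panel running from (268,130) to (408,240), with dials at (283,162), (320,177, red) and (360,191). The spool is at (220,153), the bottle at (434,229) and the screwdriver at (315,235).

```bash
cat > h.py <<'E'
import numpy as np,cv2
def ray(f,uv,z):
    K=f['intrinsics'];T=f['world_to_cam'];R=T[:3,:3];c=-R.T@T[:3,3]
    uv=np.atleast_2d(np.asarray(uv,float))
    d=np.c_[uv,np.ones(len(uv))]@np.linalg.inv(K).T@R
    return c+d*((z-c[2])/d[:,2])[:,None]
def big(m):
    n,l,s,_=cv2.connectedComponentsWithStats(m.astype(np.uint8));i=1+s[1:,4].argmax();return l==i
def red(f):
    p=f['pixels'].astype(int);return (p[...,0]>110)&(p[...,0]>2*p[...,1])&(p[...,0]>2*p[...,2])
E
python3 - <<'E'
from h import *
for n in("top","scene"):
    f=dict(np.load(n+'.npz'));p=f['pixels'].astype(int)
    w=big((p.min(2)>150)&(np.indices(p.shape[:2])[0]>110)) 
    c=max(cv2.findContours(w.astype(np.uint8),0,2)[0],key=cv2.contourArea)[:,0]
    P=ray(f,c,.072)[:,:2].astype(np.float32);r=cv2.minAreaRect(P*1000);print(n,'panel',r)
    ys,xs=np.where(red(f));P=None
    m=red(f)
    k,l,s,ce=cv2.connectedComponentsWithStats(m.astype(np.uint8))
    for i in range(1,k):
        if s[i,4]>15: 
            ys,xs=np.where(l==i);r=cv2.minAreaRect((ray(f,np.c_[xs,ys],.095)[:,:2]*1000).astype(np.float32));print('red',s[i],r, 'depth',ray(f,ce[i],.095))
    d=f['depth'];v,u=np.where(w);R=f['world_to_cam'][:3,:3];t=f['world_to_cam'][:3,3]
    X=(np.linalg.inv(f['intrinsics'])@np.c_[u,v,np.ones(len(u))].T*d[v,u]).T;X=(X-t)@R;print('panel z',np.median(X[:,2]))
a=cv2.imread('pics/top0.png')[130:240,245:405];b=cv2.imread('pics/scene0.png')[140:270,255:355]
cv2.imwrite('pics/c.png',np.hstack([cv2.resize(a,(480,330),interpolation=2),cv2.resize(b,(254,330),interpolation=2)]))
E
```

```text
top panel ((597.396484375, 15.053924560546875), (309.2568664550781, 123.15837860107422), 69.42975616455078)
red [311 170  20  11  78] ((600.9855346679688, 25.707984924316406), (41.32615661621094, 10.056459426879883), 70.32752227783203) depth [[0.59983738 0.02346218 0.095     ]]
red [379 212   6   6  22] ((522.0225830078125, -95.50780487060547), (9.815576553344727, 10.082476615905762), 44.99806213378906) depth [[ 0.52174046 -0.09532124  0.095     ]]
red [ 43 297   6   9  46] ((347.3878173828125, 555.7553100585938), (15.089890480041504, 9.813196182250977), 0.4061206877231598) depth [[0.34749977 0.55576455 0.095     ]]
panel z 0.07509560609911078
scene panel ((866.1116943359375, -92.10659790039062), (886.35791015625, 156.0869903564453), 89.81273651123047)
red [301 193   8  18  70] ((602.7891845703125, 22.521238327026367), (43.38519287109375, 11.013845443725586), 69.85991668701172) depth [[0.60286777 0.02239254 0.095     ]]
red [571 361  10  11  58] ((393.8179931640625, 585.0543823242188), (17.23431968688965, 9.878775596618652), 2.4621071815490723) depth [[0.39418919 0.58537277 0.095     ]]
panel z -0.0007312522903299632
```

View pics/c.png

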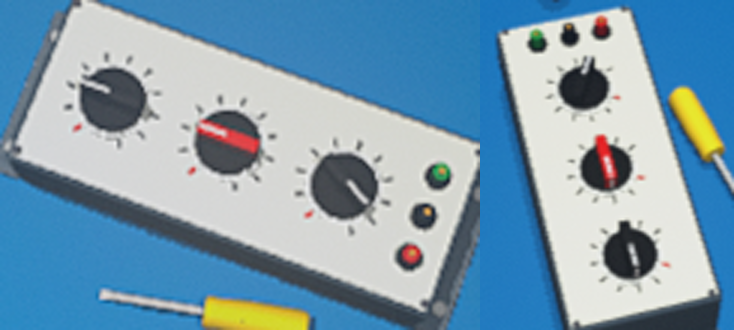

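The red bar points at the box's +y end: 70° in world, about 90° anticlockwise of box +x, so it stands at position 2. The target is position 6, with the pointer at world ≈ -50°. The axis is at ≈ (0.6025, 0.0265). I'll shut the hand and move to a point beside the bar's flank, at u=16, v=40 mm in the bar frame.

```bash
python3 -m inch '{"slide":[[-0.025,-0.01465,0],[-0.025,-0.01465,0],[-0.025,-0.01465,0],[-0.025,-0.01465,0],[-0.025,-0.01465,0],[-0.025,-0.01465,0],[-0.025,-0.01465,0],[-0.025,-0.01465,0],[-0.025,-0.01465,0],[-0.025,-0.01465,0]],"dr":[[0,0,0],[0,0,0],[0,0,0],[0,0,0],[0,0,0],[0,0,0],[0,0,0],[0,0,0],[0,0,0],[0,0,0]],"hand":[1,1,1,1,1,1,1,1,1,1]}' 20
python3 -m inch '{"slide":[[-0.025,-0.01465,0.007],[-0.025,-0.01465,0.007],[-0.025,-0.01465,0.007],[-0.025,-0.01465,0.007],[-0.025,-0.01465,0.007],[-0.025,-0.01465,0.007],[-0.025,-0.01465,0.007],[-0.025,-0.01465,0.007],[-0.025,-0.01465,0.009],[-0.025,-0.01465,0.009]],"dr":[[0,0,0],[0,0,0],[0,0,0],[0,0,0],[0,0,0],[0,0,0],[0,0,0],[0,0,0],[0,0,-1.6],[0,0,-1.7]],"hand":[1,1,1,1,1,1,1,1,1,1]}'
python3 - <<'E'
from h import *
from rig import grab_frame,telemetry
s=telemetry.state();print(s)
f=grab_frame('wrist');cv2.imwrite('pics/w1.png',f['pixels'][...,::-1]);np.savez('wrist.npz',**f)
ys,xs=np.where(big(red(f)));r=cv2.minAreaRect((ray(f,np.c_[xs,ys],.095)[:,:2]*1000).astype(np.float32));print(len(xs),r)
E
```

```text
clock: 0.93
eef_pos: [0.4022, 0.2897, 0.4044]
orientation: [-0.0, 0.206, 0.978, -0.0]
ft_force: [-0.9, 0.0, -0.0]
finger_gap: 0.0001
grip_force: 0.0
clock: 1.77
eef_pos: [0.5724, 0.0552, 0.33]
orientation: [-0.0, 0.178, 0.984, 0.0]
ft_force: [-0.2, 0.1, -0.4]
finger_gap: -0.0001
grip_force: 0.0
{'clock': 1.7667, 'joint_pos': array([-4.35130588e-02,  3.45058062e-01, -9.42105921e-02,  1.13206797e+00,
        9.94243759e-05,  3.13557838e-01]), 'joint_velocities': array([-0.47840839,  0.39877796,  0.29041788, -0.11090093,  0.00266957,
       -0.83222011]), 'effort': array([  1.44969117, -50.96146703,  27.54440188,   0.31622563,
        -0.08740364,   0.89225912]), 'eef_pos': array([0.57244908, 0.05516367, 0.33000777]), 'orientation': array([-2.74381073e-04,  1.77588499e-01,  9.84104796e-01,  1.28944258e-05]), 'ft_force': array([-0.24431266,  0.09946216, -0.37000969]), 'wrist_torque': array([ 0.01851572, -0.00693924,  0.053102  ]), 'grip_force': 0.0, 'finger_gap': -0.0001221081409745657}
251 ((597.8154907226562, 12.417573928833008), (16.979341506958008, 10.084587097167969), 69.53903198242188)
```

View pics/w1.png

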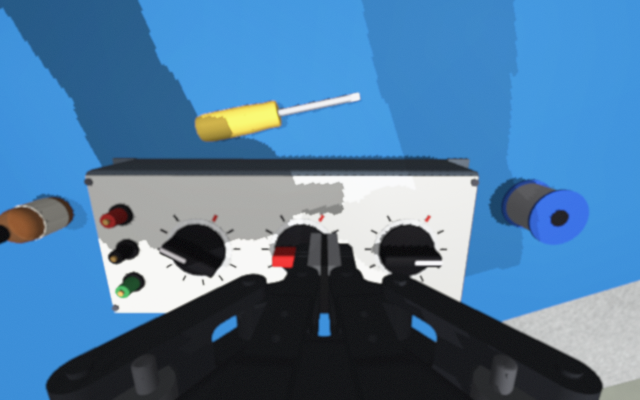

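The wrist view shows the fingers at about (325,265) beside the red bar, visible at (283,257). Its end gives the axis as (0.6025, 0.0255) with the bar at 69.5°, which agrees with the earlier estimate. I'll lower the fingertip to above the skirt and approach the flank.

```bash
python3 -m inch '{"slide":[[0,0,0.012],[0,0,0.012],[0,0,0.012],[0,0,0.012],[0,0,0.012],[0,0,0.01],[0,0,0.004],[0,0,0],[0,0,0],[0,0,0]],"dr":[[0,0,0],[0,0,0],[0,0,0],[0,0,0],[0,0,0],[0,0,0],[0,0,0],[0,0,0],[0,0,0],[0,0,0]],"hand":[1,1,1,1,1,1,1,1,1,1]}'
python3 -m inch '{"slide":[[-0.004,0,0],[-0.004,0,0],[-0.004,0,0],[-0.003,0,0],[-0.002,0,0],[-0.002,0,0],[-0.001,0,0],[0,0,0],[0,0,0],[0,0,0]],"dr":[[0,0,0],[0,0,0],[0,0,0],[0,0,0],[0,0,0],[0,0,0],[0,0,0],[0,0,0],[0,0,0],[0,0,0]],"hand":[1,1,1,1,1,1,1,1,1,1]}'
cat > look.py <<'E'
from h import *
from rig import grab_frame,telemetry
import sys
s=telemetry.state();A=np.array([602.5,26]);p=s['eef_pos'];q=s['orientation']
h=np.degrees(2*np.arctan2(q[2],q[1]));print('tcp',p.round(4),'xhead',round(h%360,1),'F',s['ft_force'].round(1))
d=p[:2]*1000-A;a=np.radians(h);x=np.array([np.cos(a),np.sin(a)]);y=np.array([np.sin(a),-np.cos(a)]);print('v,u',d@x,d@y)
for n in('top','scene','wrist'):
    f=grab_frame(n);P=f['world_to_cam']@np.r_[A/1000,.095,1];c=f['intrinsics']@P[:3];c=c[:2]/c[2]
    m=red(f);yy,xx=np.indices(m.shape);m&=np.hypot(xx-c[0],yy-c[1])<(17 if n!='wrist' else 50)
    if m.sum()<8: print(n,'hidden',m.sum());continue
    ys,xs=np.where(m);r=cv2.minAreaRect((ray(f,np.c_[xs,ys],.095)[:,:2]*1000).astype(np.float32));b=cv2.boxPoints(r)
    e=max([b[1]-b[0],b[2]-b[1]],key=np.linalg.norm);print(n,m.sum(),np.round(r[0],1),np.round(r[1],1),'ang mod180',np.degrees(np.arctan2(e[1],e[0]))%180)
    if len(sys.argv)>1 and n in sys.argv[2:]:
        x0,y0=(np.array(c)-40 if n!='wrist' else np.array(c)-100).astype(int);w=80 if n!='wrist' else 200
        cv2.imwrite(f'pics/{sys.argv[1]}_{n}.png',cv2.resize(f['pixels'][max(y0,0):y0+w,max(x0,0):x0+w,::-1],(480,480),interpolation=2))
E
python3 look.py a top
```

```text
clock: 2.65
eef_pos: [0.5723, 0.0566, 0.2574]
orientation: [0.001, 0.178, 0.984, 0.0]
ft_force: [0.1, -0.3, 0.4]
finger_gap: -0.0
grip_force: 0.0
clock: 3.48
eef_pos: [0.5906, 0.0496, 0.2567]
orientation: [-0.0, 0.178, 0.984, 0.0]
ft_force: [0.2, 0.2, -1.0]
finger_gap: -0.0004
grip_force: 0.0
tcp [0.5906 0.0496 0.2567] xhead 159.5 F [ 0.2  0.2 -1. ]
v,u 19.41211650754568 17.888988587206647
top hidden 0
scene 54 [605.2  26.1] [47.9  9.5] ang mod180 71.78993
wrist hidden 0
```

The scene camera still sees the bar (71.8°, not moved). Now I'll close the gap and swing about the axis.

```bash
python3 -m inch '{"slide":[[-0.0012,0,0],[-0.0012,0,0],[-0.0012,0,0],[-0.00094,0.0008,0],[-0.00094,0.0008,0],[-0.00094,0.0008,0],[-0.00094,0.0008,0],[-0.00094,0.0008,0],[0,0,0],[0,0,0]],"dr":[[0,0,0],[0,0,0],[0,0,0],[0,0,3],[0,0,3],[0,0,3],[0,0,3],[0,0,3],[0,0,0],[0,0,0]],"hand":[1,1,1,1,1,1,1,1,1,1]}'
python3 look.py b scene
```

```text
clock: 4.47
eef_pos: [0.6001, 0.0498, 0.2566]
orientation: [-0.0, 0.304, 0.953, 0.0]
ft_force: [-0.1, 1.7, -0.1]
finger_gap: -0.0002
grip_force: 0.4
tcp [0.6001 0.0498 0.2566] xhead 144.6 F [-0.1  1.7 -0.1]
v,u 15.756779981351004 17.984594437269116
top hidden 0
scene hidden 5
wrist hidden 0
```

Run:
```python
from h import *
from rig import grab_frame
f=grab_frame('scene');g=grab_frame('top');w=grab_frame('wrist')
a=cv2.resize(f['pixels'][160:250,260:350],(360,360),interpolation=2);b=cv2.resize(g['pixels'][130:220,275:365],(360,360),interpolation=2)
cv2.imwrite('pics/b.png',np.hstack([a,b])[...,::-1])
```

```text
(no output)
```

View pics/b.png

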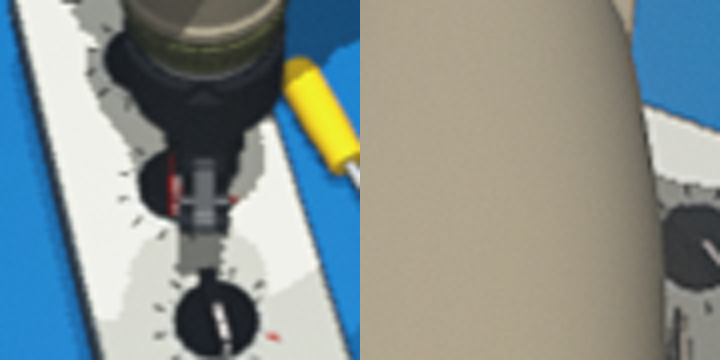

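The scene crop shows the fingertip at (205,195) with the red bar against its left side at (175,190). There is light contact, and the left dial is clear at (215,320). I'll keep swinging.

```bash
sed -i 's/p\[...,0\]>110/p[...,0]>60/;s/>2\*/>1.7*/g' h.py
python3 -m inch '{"slide":[[-0.00094,0.0008,0],[-0.00094,0.0008,0],[-0.00094,0.0008,0],[-0.00094,0.0008,0],[-0.00094,0.0008,0],[-0.00094,0.0008,0],[-0.00094,0.0008,0],[-0.00094,0.0008,0],[-0.00094,0.0008,0],[-0.00094,0.0008,0]],"dr":[[0,0,3],[0,0,3],[0,0,3],[0,0,3],[0,0,3],[0,0,3],[0,0,3],[0,0,3],[0,0,3],[0,0,3]],"hand":[1,1,1,1,1,1,1,1,1,1]}'
python3 look.py
```

```text
clock: 5.6
eef_pos: [0.6115, 0.0487, 0.2568]
orientation: [-0.001, 0.542, 0.841, 0.0]
ft_force: [-1.7, 1.5, 0.5]
finger_gap: -0.0001
grip_force: 1.2
tcp [0.6115 0.0487 0.2568] xhead 114.4 F [-1.7  1.5  0.5]
v,u 16.99374331626691 17.545250252977382
top hidden 0
scene hidden 0
wrist 277 [590.6  29.2] [17.9  6.6] ang mod180 27.02195
```

```bash
python3 -m inch '{"slide":[[-0.0011,0.0008,0],[-0.0011,0.0008,0],[-0.0011,0.0008,0],[-0.0011,0.0008,0],[-0.00094,0.0008,0],[-0.00094,0.0008,0],[-0.00094,0.0008,0],[-0.00094,0.0008,0],[-0.00094,0.0008,0],[-0.00094,0.0008,0]],"dr":[[0,0,3],[0,0,3],[0,0,3],[0,0,3],[0,0,3],[0,0,3],[0,0,3],[0,0,3],[0,0,3],[0,0,3]],"hand":[1,1,1,1,1,1,1,1,1,1]}'
python3 look.py
python3 - <<'E'
from h import *
from rig import grab_frame
f=grab_frame('scene');g=grab_frame('wrist')
a=cv2.resize(f['pixels'][160:250,260:350],(360,360),interpolation=2);b=cv2.resize(g['pixels'][160:340,230:410],(360,360),interpolation=2)
cv2.imwrite('pics/d.png',np.hstack([a,b])[...,::-1])
E
```

```text
clock: 6.58
eef_pos: [0.6218, 0.0407, 0.2568]
orientation: [-0.001, 0.74, 0.672, 0.001]
ft_force: [-0.7, 2.3, -0.5]
finger_gap: 0.0001
grip_force: 1.2
tcp [0.6218 0.0407 0.2568] xhead 84.5 F [-0.7  2.3 -0.5]
v,u 16.43890845072893 17.85489755551536
top hidden 0
scene hidden 1
wrist 315 [593.9  33.9] [ 7.5 18.9] ang mod180 176.49918
```

View pics/d.png

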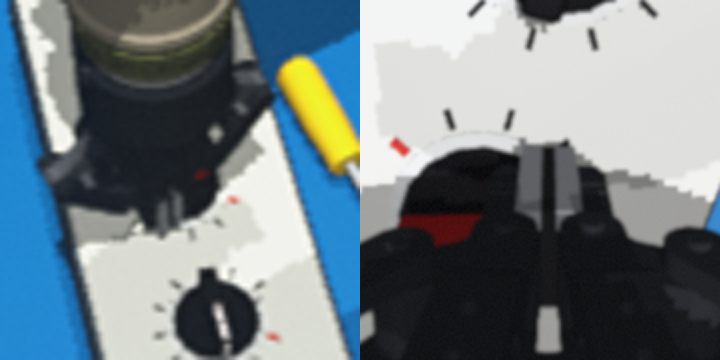

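The wrist crop shows the fingertip at (548,170) flat on the flank of the red bar at (440,228). The dial turns with the hand, about 75° so far. I'll carry on, more slowly near the end.

```bash
python3 -m inch '{"slide":[[-0.00104,0.0008,0],[-0.00104,0.0008,0],[-0.00094,0.0008,0],[-0.00094,0.0008,0],[-0.00094,0.0008,0],[-0.00094,0.0008,0],[-0.00094,0.0008,0],[-0.00094,0.0008,0],[-0.00094,0.0008,0],[0,0,0]],"dr":[[0,0,3],[0,0,3],[0,0,3],[0,0,3],[0,0,3],[0,0,3],[0,0,3],[0,0,3],[0,0,3],[0,0,0]],"hand":[1,1,1,1,1,1,1,1,1,1]}'
python3 look.py
python3 -m inch '{"slide":[[-0.0005,0.0004,0],[-0.0005,0.0004,0],[-0.0005,0.0004,0],[-0.0005,0.0004,0],[-0.0005,0.0004,0],[-0.0005,0.0004,0],[-0.0005,0.0004,0],[0,0,0],[0,0,0],[0,0,0]],"dr":[[0,0,1.5],[0,0,1.5],[0,0,1.5],[0,0,1.5],[0,0,1.5],[0,0,1.5],[0,0,1.5],[0,0,0],[0,0,0],[0,0,0]],"hand":[1,1,1,1,1,1,1,1,1,1]}'
python3 look.py
```

```text
clock: 7.67
eef_pos: [0.6264, 0.0294, 0.2567]
orientation: [-0.0, 0.877, 0.481, 0.0]
ft_force: [1.8, 2.1, 0.4]
finger_gap: -0.0001
grip_force: 1.0
tcp [0.6264 0.0294 0.2567] xhead 57.5 F [1.8 2.1 0.4]
v,u 15.737487699404303 18.322558508675353
top hidden 0
scene 24 [601.7  34.3] [ 7.1 24.2] ang mod180 152.67438
wrist 321 [598.7  36.4] [ 7.5 18.3] ang mod180 149.7444
clock: 8.65
eef_pos: [0.6262, 0.0246, 0.2567]
orientation: [0.0, 0.917, 0.399, -0.0]
ft_force: [-1.1, -0.6, 0.3]
finger_gap: 0.0001
grip_force: 0.0
tcp [0.6262 0.0246 0.2567] xhead 47.0 F [-1.1 -0.6  0.3]
v,u 15.128515771763077 18.269058067832475
top hidden 0
scene 39 [601.6  35.7] [12.4 25.7] ang mod180 145.31882
wrist 465 [600.7  37.8] [ 9.8 18.9] ang mod180 128.69688
```

The bar snapped on to -51° (129° mod 180) and the force dropped away, so that is the fourth click. I'll back off along tool +x, then rise and clear the cameras' view.

```bash
python3 -m inch '{"slide":[[0.002,0,0],[0.004,0,0],[0.006,0,0],[0.006,0,0],[0,0,-0.015],[0,0,-0.02],[0,0,-0.02],[0,0,-0.02],[0,0,-0.02],[0,0,-0.02]],"dr":[[0,0,0],[0,0,0],[0,0,0],[0,0,0],[0,0,0],[0,0,0],[0,0,0],[0,0,0],[0,0,0],[0,0,0]],"hand":[1,1,1,1,1,1,1,1,1,1]}'
python3 -m inch '{"slide":[[0.014,-0.014,0],[0.014,-0.014,0],[0.014,-0.014,0],[0.014,-0.014,0],[0.014,-0.014,0],[0.014,-0.014,0],[0.014,-0.014,0],[0.014,-0.014,0],[0.014,-0.014,0],[0.014,-0.014,0]],"dr":[[0,0,0],[0,0,0],[0,0,0],[0,0,0],[0,0,0],[0,0,0],[0,0,0],[0,0,0],[0,0,0],[0,0,0]],"hand":[1,1,1,1,1,1,1,1,1,1]}'
python3 -m inch '{"slide":[[0.01,-0.01,0],[0.01,-0.01,0],[0.01,-0.01,0],[0.01,-0.01,0],[0.01,-0.01,0],[0,0,0],[0,0,0],[0,0,0],[0,0,0],[0,0,0]],"dr":[[0,0,0],[0,0,0],[0,0,0],[0,0,0],[0,0,0],[0,0,0],[0,0,0],[0,0,0],[0,0,0],[0,0,0]],"hand":[1,1,1,1,1,1,1,1,1,1]}'
python3 look.py
python3 - <<'E'
from h import *
from rig import grab_frame
f=grab_frame('scene');g=grab_frame('top')
a=cv2.resize(f['pixels'][90:340,240:390],(270,450),interpolation=2);b=cv2.resize(g['pixels'][100:280,190:470],(525,338),interpolation=2)
b=np.vstack([b,np.zeros((112,525,3),np.uint8)])
cv2.imwrite('pics/e.png',np.hstack([a,b])[...,::-1])
E
```

```text
clock: 9.63
eef_pos: [0.6388, 0.0386, 0.3727]
orientation: [-0.0, 0.917, 0.399, 0.0]
ft_force: [0.4, -0.3, -0.7]
finger_gap: 0.0001
grip_force: 0.0
clock: 10.47
eef_pos: [0.6317, 0.2375, 0.3717]
orientation: [-0.0, 0.917, 0.399, 0.0]
ft_force: [-1.0, 0.3, 0.8]
finger_gap: -0.0
grip_force: 0.0
clock: 11.3
eef_pos: [0.6294, 0.3057, 0.3718]
orientation: [0.0, 0.917, 0.398, -0.0]
ft_force: [0.8, -0.1, -0.3]
finger_gap: 0.0001
grip_force: 0.0
tcp [0.6294 0.3057 0.3718] xhead 46.9 F [ 0.8 -0.1 -0.3]
v,u 222.70486776148135 -171.41032285791337
top 91 [597.2  31.7] [10.9 52.4] ang mod180 129.77124
scene 136 [604.   25.7] [19.7 42.7] ang mod180 129.2352
wrist hidden 0
```

View pics/e.png

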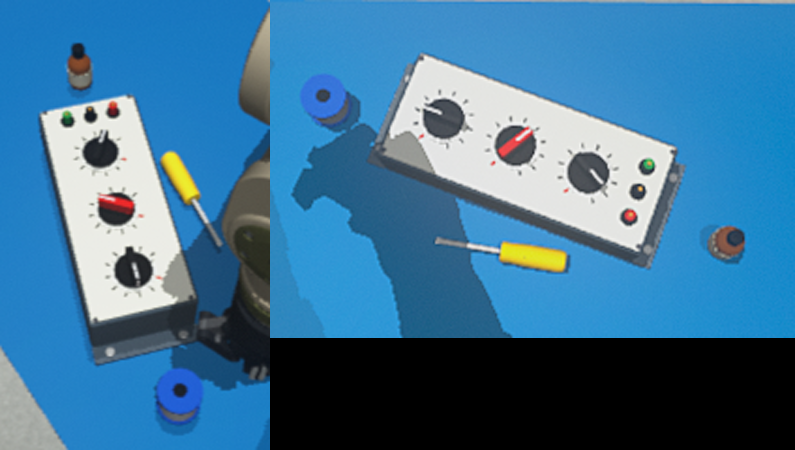

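The red bar now points up and to the right in the top view, at (528,132), which is -50.5° and exactly four clicks. The other dials, spool (325,97), bottle (730,243) and screwdriver (505,250) have not moved, and the hand is clear.

```bash
python3 -c "from rig import job;print(job.close_job())"
```

```text
the job is handed in; nothing more can be done
None
```

The middle dial is four clicks clockwise of where it stood (position 2 to position 6, +400 ohms), nothing else moved, the hand is clear, and the job is handed in at about 11 s on the robot's clock.

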